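Snap the canister lid home with the lid press

ROBOT

A 6-joint arm with a two-finger parallel gripper is mounted at the origin on a cart in front of the work surface, level with it; the furniture and walls round the work are solid. World frame = base frame: x ahead of the robot, y to its left, z up, the work surface at z = 0. Lengths are in m, angles in rad, forces in N, time in s.
With the tool pointing down it reaches from about 0.4 to 0.825 m from the base axis. Payload 7 kg.
Tool frame: the origin (TCP) lies at the very end of the fingers, on their centre line; the grasp point (between the pads) lies 19 mm behind it; z points along the fingers, y is the line along which they close (so a half turn about z gives the same grasp; the last joint's range is limited). The gripper opens to 85 mm and grips with 20 to 120 N. Pads are 22 mm wide; open, the fingers measure 114 mm over their backs; the gripper's body (76 mm by 85 mm) begins 54 mm behind the grasp point. The pads swing forward as they close: fully open they stand 13 mm farther back than shut.
Start: joints at [1.6, 0.359, 0.012, 0, -1.224, -0.288], TCP at [0.173, 0.652, 0.231] pointing down, gripper open.
Joint ranges: [-3.07, 3.07], [-1.43, 2.12], [-1.02, 1.25], [-3.03, 1.67], [-3.05, -0], [-3.03, 3.03]. Speed limits (rad/s): [2.39, 2.39, 3.01, 3.14, 3.14, 3.14].

INTERFACE

Orientations are given as a unit quaternion [x, y, z, w].
In Python, from rig import ctrl, read_camera, regions_of gives the robot as it stands.
- The arm moves only by the tool play_rows, never from a script. Its argument "increments" is text: rows parted by semicolons, each of 7 numbers parted by spaces: the shift along the tool's x, y, z normalised to -1 to 1, where 1 is 10 cm, then the turn, a rotation vector about the tool's x, y, z normalised to -1 to 1, where 1 is 45 degrees, then the gripper command: -1 is shut, 1 is fully open, values between are in proportion. A call has 1 to 5 rows; each row is the pose to reach, as a shift and turn from the pose commanded when the call began, along the tool's axes at that moment; what a row does not reach only later rows make up. A row lasts 1/8 s, in which the tool goes at most 62.5 mm and 10.7 degrees, less where a joint would pass 70% of its speed; a pose out of reach is approached as far as the arm can. A call with a number of a shift or a turn outside -1 to 1 is refused whole. A call with a gripper value outside its range is refused whole. The fingers move at their own pace and stop on an object; "newtons" is the grip in N (left out, the last holds). Time passes only in rows, so rows that repeat a pose let the fingers close. It gives the time, the measured TCP pose, the force, the opening and the grip force at its end, in the units of the state.
- ctrl.get_state(): the state, without advancing time (a new reading comes with each control period).
- read_camera(name): name is "scene" or "top" or "wrist"; returns a dict with "frame" (480x640x3 uint8, red, green, blue), "fovy" (degrees; the focal length in pixels is half the picture's height over the tangent of half this angle, whatever the lens; pixels are square), "cx", "cy" (the principal point, pixels), "extrinsics" (4x4, takes a point from camera to world coordinates); the wrist camera has in their place "hand_eye" (4x4, takes a point from camera to tool coordinates, whose origin is the TCP and whose axes are the flange's). Camera axes: x right, y down, z forward; pixel columns grow to the right and rows downward; lengths in m; the calibration is good to about 2 mm. A picture is of the moment at which its call begins: read the wrist's pose just before it. There is no depth.
- ctrl.hand_in(): hands the job in; it is judged then, once.
Trained networks look in the newest picture that a camera, given by its name, has taken for a name from the list of things; names that differ only in an ending like _2 or _b are one class to them, and where a whole thing is asked for, a point or a joint stands for the part that bears it (a point fixed in the world has none). Each returns a list of dicts, best first, with "score" (0 to 1); they miss things now and then, are a little off and sometimes report something else, mostly with a low value. They report only what shows in the picture. A call takes as long as a camera call. They do not tell look-alikes from the thing itself.
- regions_of(name, camera): "pixels" (480x640 bool, what is visible of it) and "point" ([column, row] in pixels, amid what is visible of it).
The state is a dict: "clock": time; "joint_positions": joint angles; "dq": joint speeds; "joint_torque": joint torques, N m; "position": TCP position; "tool_rot": TCP orientation; "force": force on the tool from outside, world axes, zero at the start; "torque": the same for the moment, N m; "grip_width": finger opening in m; "finger_force": force on a finger pad.
Only numpy, scipy, OpenCV 4.12 (cv2) and the standard library are available. Lean on these libraries where they do the work, as an engineer would, in place of code of your own. Each camera call takes 0.05 s, during which the arm holds its last target. There are 200 camera calls.

TASK

The white snap-fit lid with the yellow top is only resting proud on the steel canister. Take the wooden-handled lid press out of its black holder, set its foot squarely on the lid and press until the lid clicks fully home, level and flush with the rim; the lid cracks above 30 N, so never press harder than that, and push it with the press only, not with the gripper. Then put the press back upright in its holder, fully down, let go, and leave the other things on the worktop alone.

Things in the scene. Friction and masses are not known exactly. Their poses are not given: they have to be found in the camera images.
- canister_rim (a point): Round steel canister with a red band, fixed, 94 mm across (120 at its foot), 80 mm high, with four black clip housings outside the rim (to 55 mm from the axis). This point: centre of its open mouth, level with the rim's top; z up. Mouth 85 mm wide. Four sprung catches inside the rim snap over the lid's bead; below lies a sprung orange seal.
- lid_top (a point): Loose round lid, white with a flat yellow top 83 mm across, 19 mm high, 80 g. This point: centre of its top face, z up. At the start it rests level on the catches, its top 9 to 11 mm above the rim. Home, its top is flush with the rim (within 0.5 mm). Released before the click it comes back up; pressed near its edge it clicks on one side only and stays tilted.
- lid: The same lid; origin at the centre of its underside, 19 mm below its top, z up. Pressed near the middle the resistance grows gradually over about 8 mm to some 9 to 17 N; it clicks only in the last 2 to 3 mm, right above a hard stop about 1 mm below flush, where the force rises steeply. Released, the seal lifts it to about flush.
- press_grip (a point): Lid press, standing in its holder, about 0.26 kg. This point: centre of its square wooden handle (26 x 26 mm, 65 tall, flat sides facing this point's x and y; z up along the tool); a brass button tops it, 35.5 mm above this point. Below: a round steel collar 70 mm across, 5 mm thick, underside 37.5 mm below this point, then a stem and a flat round rubber foot 48 mm across.
- press: The same press; origin on its axis at the collar's underside, z up. Its foot is screwed out by an amount that differs each time and is hidden while it stands in the holder: the foot's underside lies 40 to 70 mm below this origin (77.5 to 107.5 mm below the handle's centre). The foot stays as set and does not give under load.
- holder_rim (a point): Holder of the press: black round sleeve, fixed, 80 mm high, 68 mm across (92 at its foot), bore 57 mm wide, 74 mm deep. This point: centre of its mouth, level with its top; z up. The press hangs with its foot in the bore and its collar flat on the top edge, so that the handle's centre is 37.5 mm above this point.
- kitchen_timer_c (a point): Bystander: white kitchen timer, 62 x 62 x 20 mm; centre. Leave it alone.
- flour_shaker_c (a point): Bystander: steel shaker, 69 mm across, 102 mm high; centre. Leave it alone.
- flour_scoop_c (a point): Bystander: the steel scoop near the front edge, 168 x 58 x 26 mm; centre. Leave it alone.
There are look-alikes about, which are no part of the job. What is shaped like the press but blue, red or turquoise is not meant.

How it is judged:
On the way, in this order (a step that is already met when the one before it is completed fails the run):
1. the press stands on the lid while the lid is still proud (contact force between press and lid above 2 N and z of lid_top in the frame of canister_rim above 0.004 m), for 0.1 s.
2. the lid has clicked home, level, and the press is off it (z of lid_top in the frame of canister_rim between -0.0016 and 0.0016 m and angle between lid_top's own z axis and vertical below 0.03 rad and contact force between press and lid below 0.5 N), for 0.2 s.
At the end, for the whole second after the job is handed in: Lid clicked home: top within 1.6 mm of the rim's height, centred within 4 mm, level within 0.03 rad. Press back in its holder: collar within 3 mm of the holder's top edge (80 mm above the worktop), axis within 8 mm of the holder's, upright within 0.06 rad. Both at rest (z of lid_top in the frame of canister_rim between -0.0016 and 0.0016 m and horizontal distance between lid_top and canister_rim below 0.004 m and angle between lid_top's own z axis and vertical below 0.03 rad and horizontal distance between press and holder_rim below 0.008 m and height (world z) of press between 0.077 and 0.083 m and angle between press_grip's own z axis and vertical below 0.06 rad and linear speed of each of press, lid below 0.01 m/s); the robot touches nothing.
It fails at once if the lid is pressed with more than 30 N (it cracks) (contact force between press and lid above 30 N).
It fails at once if the gripper or arm pushes the lid (contact force between any of the fingers, the arm and lid above 1 N).
It fails at once if the kitchen timer is moved by more than 20 mm (distance of kitchen_timer_c from where it was at the start of the episode above 0.02 m).
It fails at once if the shaker is moved by more than 20 mm (distance of flour_shaker_c from where it was at the start of the episode above 0.02 m).
It fails at once if the scoop is moved by more than 20 mm (distance of flour_scoop_c from where it was at the start of the episode above 0.02 m).
It also fails if it takes over 51 s, if anything falls off the work surface, if the arm or the gripper's body presses on something with over 40 N, if the wrist force passes 120 N, or if a joint passes its speed limit or range.

## Working session

There is one attempt and no reset: what is moved stays moved. The work goes in short steps, Python scripts to look and compute and a tool call to move; the robot and the scene stay as the last step left them, time stands still between calls to the robot, and variables do not carry over. Pictures are saved under pics/ and viewed, at most 10 in all, crops included, and the job is handed in when it is done.

Besides the shell and the picture viewer there is one more tool, called after "Emit:" as name(argument=value, ...) on one line, values as JSON. play_rows: Moves the arm, as the interface text tells. Scaled input: -1 to 1 covers 10 cm each way for a shift and 45 degrees each way for a turn. Its arguments: {"type":"object","properties":{"increments":{"type":"string"},"newtons":{"type":"number"}},"required":["increments"]}

```bash
mkdir -p pics
cat > h.py <<'E'
import numpy as np, cv2
from scipy.spatial.transform import Rotation as R
from rig import ctrl, read_camera, regions_of
def cam(name):
    s=ctrl.get_state(); c=read_camera(name)
    if 'extrinsics' in c: T=np.array(c['extrinsics'])
    else:
        W=np.eye(4); W[:3,:3]=R.from_quat(s['tool_rot']).as_matrix(); W[:3,3]=s['position']; T=W@np.array(c['hand_eye'])
    f=240/np.tan(np.radians(c['fovy'])/2)
    return c['frame'],f,c['cx'],c['cy'],T
def ray(C,u,v,z):
    _,f,cx,cy,T=C
    d=T[:3,:3]@np.array([(u-cx)/f,(v-cy)/f,1]); o=T[:3,3]
    return o+d*(z-o[2])/d[2]
def proj(C,p):
    _,f,cx,cy,T=C
    q=T[:3,:3].T@(np.array(p)-T[:3,3]); return f*q[0]/q[2]+cx,f*q[1]/q[2]+cy
def save(C,n): cv2.imwrite('pics/'+n,cv2.cvtColor(C[0],cv2.COLOR_RGB2BGR))
E
python3 - <<'E'
from h import *
s=ctrl.get_state(); print(s)
for n in ['top','scene']:
    C=cam(n); save(C,n+'0.png'); print(n,C[1:4],C[4].round(3).tolist())
    for t,z in [('canister_rim',.08),('lid_top',.09),('press_grip',.1175),('holder_rim',.08),('kitchen_timer_c',.01),('flour_shaker_c',.05),('flour_scoop_c',.013)]:
        for r in regions_of(t,n)[:4]:
            u,v=r['point']; print(t,round(r['score'],2),u,v,int(r['pixels'].sum()),ray(C,u,v,z).round(3))
E
```

```text
{'clock': 0.0, 'joint_positions': array([ 1.60010044e+00,  3.59347538e-01,  1.10193711e-02, -3.67828354e-04,
       -1.22410576e+00, -2.88089855e-01]), 'dq': array([-1.64994224e-03,  2.68932306e-04,  1.43784100e-03,  7.12179437e-05,
       -2.35291144e-04,  6.90232937e-04]), 'joint_torque': array([-6.61427221e-04, -5.83326030e+01,  2.93406272e+01,  6.93620011e+00,
       -6.04679139e-03,  4.50907152e-06]), 'position': array([0.17264077, 0.65202203, 0.23036876]), 'tool_rot': array([ 9.91631985e-01, -1.29094178e-01, -4.13514873e-05,  8.35836268e-04]), 'force': array([ 0.43838185,  0.25355316, -0.62520845]), 'torque': array([-0.07155811, -0.00657698,  0.05273743]), 'finger_force': 0.0, 'grip_width': 0.08535507579234615}
top (np.float64(556.5331126996058), 316.4690415359513, 238.6058290031103) [[-0.02, -0.996, 0.085, 0.442], [-1.0, 0.021, 0.013, -0.203], [-0.014, -0.085, -0.996, 1.41], [0.0, 0.0, 0.0, 1.0]]
canister_rim 0.74 359.6 267.9 721 [ 0.483 -0.288  0.08 ]
lid_top 0.93 375.0 258.3 964 [ 0.505 -0.324  0.09 ]
press_grip 0.94 284.6 288.7 654 [ 0.437 -0.111  0.117]
press_grip 0.73 357
[... 366 characters left out ...]
56433534, 242.32263161107068) [[0.875, -0.201, 0.44, 0.044], [-0.483, -0.322, 0.814, -1.1], [-0.021, -0.925, -0.379, 0.547], [0.0, 0.0, 0.0, 1.0]]
canister_rim 0.77 326.8 309.9 1610 [ 0.441 -0.424  0.08 ]
lid_top 0.94 326.0 284.1 639 [ 0.487 -0.345  0.09 ]
press_grip 0.87 345.3 249.1 499 [ 0.592 -0.259  0.118]
press_grip 0.69 307.2 243.5 453 [ 0.531 -0.18   0.118]
press_grip 0.69 262.0 266.5 668 [ 0.381 -0.244  0.118]
press_grip 0.68 224.7 254.2 259 [ 0.332 -0.135  0.118]
holder_rim 0.72 328.8 311.7 1716 [ 0.441 -0.432  0.08 ]
holder_rim 0.71 308.7 266.8 644 [ 0.506 -0.23   0.08 ]
kitchen_timer_c 0.83 224.2 250.8 275 [0.412 0.132 0.01 ]
flour_shaker_c 0.63 228.7 223.1 674 [0.472 0.254 0.05 ]
```

View pics/top0.png

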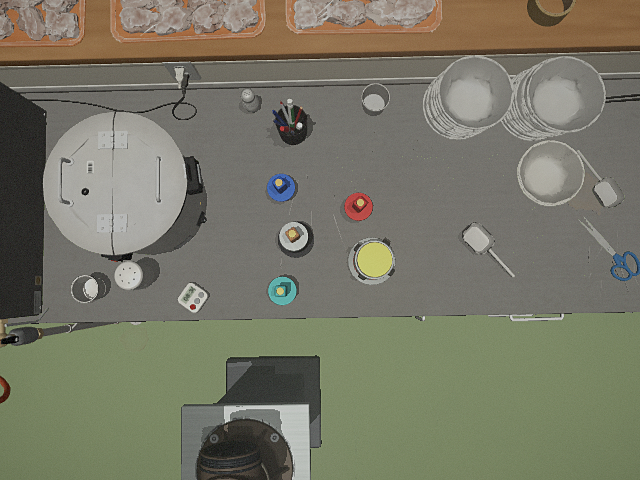

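View pics/scene0.png

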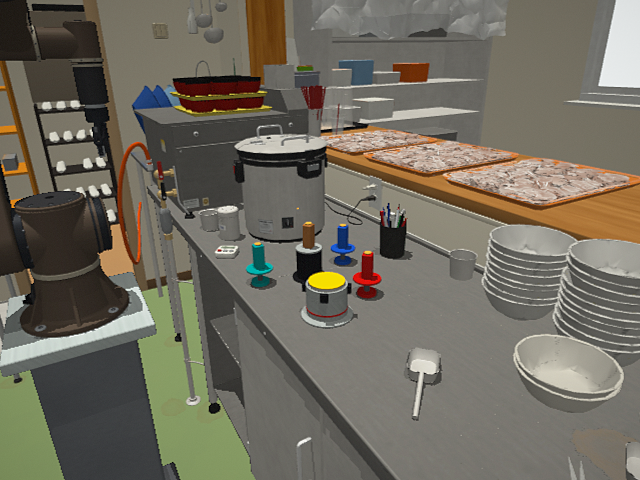

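The top view shows the wooden press in its black holder at about (294,236), ringed by blue (281,187), red (358,206) and turquoise (283,290) look-alikes. The yellow lid is at (375,259). I'm travelling toward the press now.

Emit:
play_rows(increments="0.37 0.47 0 0 0 0 1; 0.74 0.95 0 0 0 0 1; 0.74 0.95 0 0 0 0 1")

```text
clock: 1.18
position: [0.2211, 0.5385, 0.2323]
tool_rot: [0.992, -0.13, -0.0, -0.0]
force: [-0.3, 1.3, 0.6]
grip_width: 0.0856
finger_force: 0.0
```

Run:
```python
from h import *
s=ctrl.get_state(); print(s['clock'],s['position'],s['tool_rot'],s['joint_positions'].round(2))
C=cam('top')
print('button',ray(C,293,233,.153),'collar',ray(C,293.5,237,.085),'lid',ray(C,375,259,.09))
c=read_camera('wrist'); print(np.array(c['hand_eye']).round(3),c['fovy'],c['cx'],c['cy'])
im=C[0][165:315,235:435]; cv2.imwrite('pics/z.png',cv2.cvtColor(cv2.resize(im,None,fx=4,fy=4,interpolation=cv2.INTER_CUBIC),cv2.COLOR_RGB2BGR))
```

```text
1.175 [0.22112366 0.5385125  0.23225454] [ 9.91504936e-01 -1.30068716e-01 -1.19379000e-04 -2.76323867e-04] [ 1.52  0.21 -0.2  -0.   -1.17 -0.21]
button [ 0.56289339 -0.1343974   0.153     ] collar [ 0.55980493 -0.13170289  0.085     ] lid [ 0.50297588 -0.3243037   0.09      ]
[[-0.    -0.96  -0.281  0.072]
 [ 1.    -0.    -0.     0.   ]
 [ 0.    -0.281  0.96  -0.142]
 [ 0.     0.     0.     1.   ]] 64.10189029536191 318.5670776155664 245.81577203323852
```

View pics/z.png

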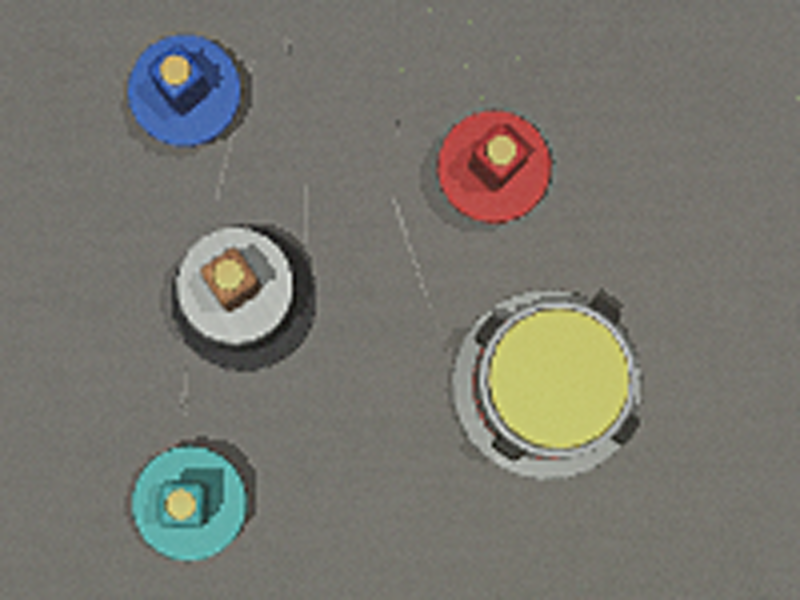

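Emit:
play_rows(increments="0.42 0.47 0 0 0 0 1; 0.84 0.94 0 0 0 0 1")

```text
clock: 1.52
position: [0.2767, 0.4304, 0.2308]
tool_rot: [0.992, -0.128, 0.0, 0.0]
force: [1.2, 0.8, 0.4]
grip_width: 0.0854
finger_force: 0.0
```

Emit:
play_rows(increments="0.42 0.47 0 0 0 0 1; 0.84 0.94 0 0 0 0 1")

```text
clock: 1.78
position: [0.3339, 0.3184, 0.2315]
tool_rot: [0.992, -0.128, 0.0, -0.0]
force: [0.8, 0.8, 1.2]
grip_width: 0.0856
finger_force: 0.0
```

Emit:
play_rows(increments="0.42 0.47 0 0 0 0 1; 0.84 0.94 0 0 0 0 1")

```text
clock: 2.02
position: [0.3909, 0.207, 0.2317]
tool_rot: [0.992, -0.128, 0.0, -0.0]
force: [1.2, 0.3, -1.0]
grip_width: 0.0851
finger_force: 0.0
```

Emit:
play_rows(increments="0.42 0.47 0 0 0 0 1; 0.84 0.94 0 0 0 0 1")

```text
clock: 2.28
position: [0.448, 0.0953, 0.2318]
tool_rot: [0.992, -0.128, 0.0, -0.0]
force: [0.7, 1.5, 0.3]
grip_width: 0.0855
finger_force: 0.0
```

Emit:
play_rows(increments="0.42 0.47 -0.1 0 0 0 1; 0.84 0.94 -0.2 0 0 0 1")

```text
clock: 2.52
position: [0.5043, -0.0152, 0.2513]
tool_rot: [0.992, -0.129, 0.0, -0.0]
force: [1.5, 0.8, 0.2]
grip_width: 0.0855
finger_force: 0.0
```

Emit:
play_rows(increments="0.42 0.47 0 0 0 0.23 1; 0.84 0.94 0 0 0 0.46 1; 0.84 0.94 0 0 0 0.69 1; 0.84 0.94 0 0 0 0.91 1; 0.84 0.94 0 0 0 0.91 1")

```text
clock: 3.15
position: [0.5606, -0.1261, 0.2504]
tool_rot: [0.884, -0.467, -0.0, 0.0]
force: [-0.6, -0.1, -0.6]
grip_width: 0.0852
finger_force: 0.0
```

Run:
```python
from h import *
s=ctrl.get_state(); print(s['clock'],s['position'],s['tool_rot'],s['joint_positions'].round(2))
C=cam('wrist'); save(C,'w1.png')
for t,z in [('press_grip',.1175),('holder_rim',.08),('lid_top',.09)]:
    for r in regions_of(t,'wrist')[:4]:
        u,v=r['point']; print(t,round(r['score'],2),u,v,int(r['pixels'].sum()),ray(C,u,v,z).round(3))
```

```text
3.15 [ 0.56061076 -0.12609987  0.25040893] [ 8.84173118e-01 -4.67159278e-01 -2.54146413e-04  2.03660209e-04] [ 0.12  0.18 -0.19  0.   -1.2   0.48]
press_grip 0.9 321.3 217.7 5604 [ 0.566 -0.137  0.118]
press_grip 0.76 357.3 16.0 2818 [ 0.621 -0.258  0.118]
press_grip 0.75 180.9 157.1 5214 [ 0.672 -0.118  0.118]
press_grip 0.59 413.3 305.6 3887 [ 0.467 -0.12   0.117]
holder_rim 0.97 319.2 171.0 1845 [ 0.584 -0.162  0.08 ]
lid_top 0.9 536.8 48.6 10850 [ 0.505 -0.321  0.09 ]
```

View pics/w1.png

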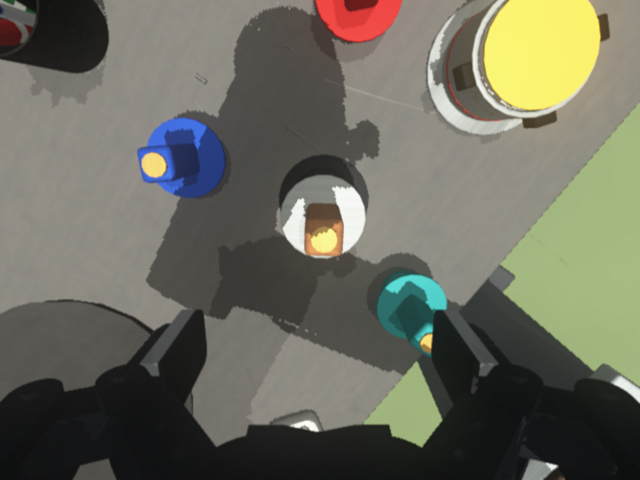

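The wrist view shows the wooden press at (323,217) with its button at (324,240), nearly aligned with the tool. Blue is at (155,165), turquoise at (430,330) and the lid at the upper right.

Run:
```python
from h import *
C=cam('wrist'); im=C[0][185:275,270:376]
hsv=cv2.cvtColor(im,cv2.COLOR_RGB2HSV)
b=cv2.inRange(hsv,(16,90,190),(35,255,255)); n,l,st,ce=cv2.connectedComponentsWithStats(b)
i=1+np.argmax(st[1:,4]); u,v=ce[i]+[270,185]; print('button',u,v,st[i],ray(C,u,v,.153))
w=cv2.inRange(cv2.cvtColor(C[0],cv2.COLOR_RGB2HSV),(0,0,150),(180,40,255))[150:290,260:390]
n,l,st,ce=cv2.connectedComponentsWithStats(w); print(st[1:][st[1:,4]>150])
cv2.imwrite('pics/z2.png',cv2.cvtColor(cv2.resize(im,None,fx=6,fy=6,interpolation=cv2.INTER_CUBIC),cv2.COLOR_RGB2BGR))
# predicted geometry for overlay-free check
for yaw in (-50,-56,-62):
    a=np.radians(yaw); 
    print(yaw,[np.round((np.array(proj(C,[.563+x*np.cos(a)-y*np.sin(a),-.134+x*np.sin(a)+y*np.cos(a),.150]))-[270,185])*6) for x,y in ((.013,.013),(.013,-.013),(-.013,-.013),(-.013,.013))])
```

```text
button 324.0880503144654 240.74423480083857 [ 40  44  28  24 477] [ 0.559936   -0.13170464  0.153     ]
[[  71   34   57   69 1815]
 [  23   47   23   57  785]]
-50 [array([182., 190.]), array([422., 167.]), array([441., 397.]), array([207., 419.])]
-56 [array([193., 177.]), array([435., 179.]), array([429., 410.]), array([195., 408.])]
-62 [array([207., 166.]), array([447., 192.]), array([416., 420.]), array([183., 395.])]
```

View pics/z2.png

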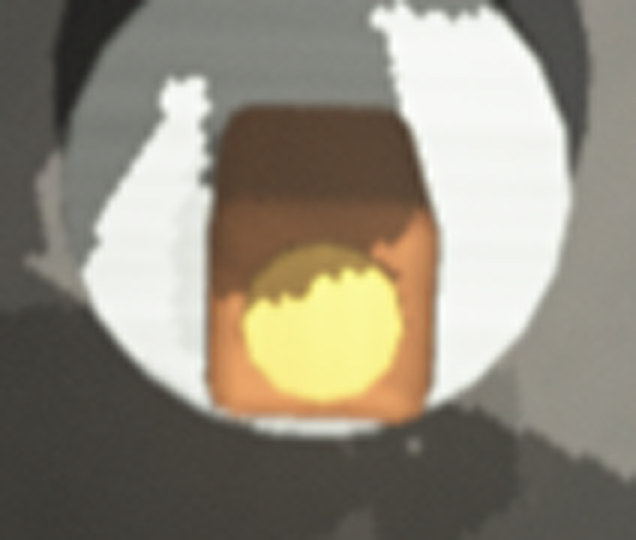

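Emit:
play_rows(increments="0.055 0.035 0.4 0 0 0.05 1; 0.055 0.035 0.9 0 0 0.05 1; 0.055 0.035 0.9 0 0 0.05 1")

```text
clock: 3.78
position: [0.5574, -0.1327, 0.1578]
tool_rot: [0.875, -0.485, -0.003, 0.002]
force: [-0.9, 0.4, 1.0]
grip_width: 0.0855
finger_force: 0.0
```

Run:
```python
from h import *
s=ctrl.get_state(); print(s['position'],s['tool_rot'])
C=cam('wrist'); save(C,'w2.png')
for p in ([.5605,-.1326,.153],): print(proj(C,p))
hsv=cv2.cvtColor(C[0],cv2.COLOR_RGB2HSV)
b=cv2.inRange(hsv,(16,90,150),(35,255,255))[150:,200:450]; n,l,st,ce=cv2.connectedComponentsWithStats(b)
i=1+np.argmax(st[1:,4]); u,v=ce[i]+[200,150]; print(u,v,st[i],ray(C,u,v,.153))
```

```text
[ 0.55743699 -0.13269681  0.15782721] [ 0.87473614 -0.48458678 -0.00307179  0.00170493]
(np.float64(312.6072985222085), np.float64(307.6103308351315))
318.51851851851853 290.1111111111111 [114 138   9   6  27] [ 0.56260018 -0.14064031  0.153     ]
```

View pics/w2.png

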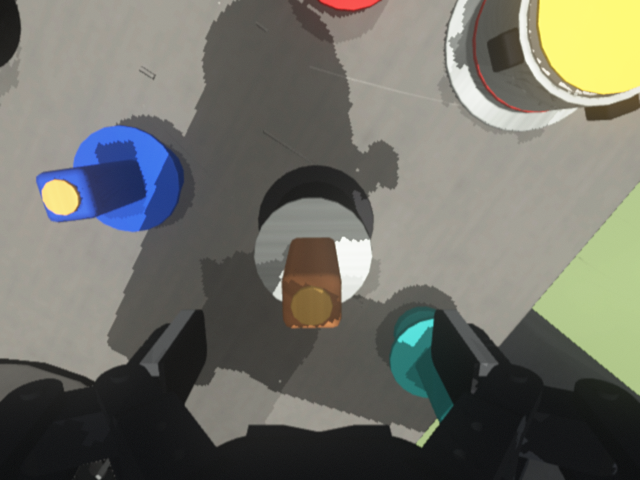

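The button is at about (312,307), which matches the prediction, so the alignment is good. I'm descending.

Emit:
play_rows(increments="0 0 0.3 0 0 0 1; 0 0 0.6 0 0 0 1; 0 0 0.6 0 0 0 1; 0 0 0.6 0 0 0 1")

```text
clock: 4.32
position: [0.5617, -0.1329, 0.1034]
tool_rot: [0.875, -0.485, 0.002, -0.001]
force: [0.5, 0.3, -0.4]
grip_width: 0.0851
finger_force: 0.0
```

Emit:
play_rows(increments="0 0 0 0 0 0 -1; 0 0 0 0 0 0 -1; 0 0 0 0 0 0 -1; 0 0 0 0 0 0 -1; 0 0 0 0 0 0 -1", newtons=80)

```text
clock: 4.95
position: [0.5604, -0.1329, 0.1015]
tool_rot: [0.875, -0.485, 0.0, -0.0]
force: [-0.9, 0.3, 5.2]
grip_width: 0.025
finger_force: 79.4
```

Run:
```python
from h import *
s=ctrl.get_state(); print(s['position'],s['tool_rot'],s['force'],s['torque'],s['grip_width'],s['finger_force'])
```

```text
[ 0.56040082 -0.13294382  0.10147475] [ 8.74567784e-01 -4.84903062e-01  4.47196208e-04 -1.07210681e-04] [-0.91591791  0.29176781  5.23776719] [ 0.22430543  0.32370548 -0.02315993] 0.024966829434952112 79.40386176109314
```

Emit:
play_rows(increments="0 0 -0.2 0 0 0 -1; 0 0 -0.5 0 0 0 -1; 0 0 -0.8 0 0 0 -1; 0 0 -0.8 0 0 0 -1")

```text
clock: 5.45
position: [0.5609, -0.1329, 0.1827]
tool_rot: [0.875, -0.485, 0.001, -0.001]
force: [1.1, -0.3, -2.8]
grip_width: 0.025
finger_force: 79.2
```

Emit:
play_rows(increments="0 0 -0.4 0 0 0 -1; 0 0 -0.7 0 0 0 -1; 0 0 -0.7 0 0 0 -1; 0 0 -0.7 0 0 0 -1")

```text
clock: 5.95
position: [0.5589, -0.1326, 0.2489]
tool_rot: [0.874, -0.485, -0.001, 0.0]
force: [-0.1, 0.1, -2.8]
grip_width: 0.0251
finger_force: 79.5
```

Run:
```python
from h import *
s=ctrl.get_state(); print(s['clock'],s['position'],s['tool_rot'],s['force'],s['torque'],s['grip_width'])
p=s['position']
C=cam('scene'); 
for d in (0.016,.0215,.0615,.0765,.0915): print(d,np.round(proj(C,p-[0,0,d]),1))
u,v=proj(C,p-[0,0,.06]); u,v=int(u),int(v)
im=C[0][v-50:v+50,u-60:u+60]; print('crop',u-60,v-50)
cv2.imwrite('pics/s2.png',cv2.cvtColor(cv2.resize(im,None,fx=6,fy=6,interpolation=cv2.INTER_CUBIC),cv2.COLOR_RGB2BGR))
for n,zz in (('wrist',.09),('top',.09)):
    W=cam(n)
    for r in regions_of('lid_top',n)[:1]:
        m=cv2.inRange(cv2.cvtColor(W[0],cv2.COLOR_RGB2HSV),(24,90,70),(35,255,255))
        nn,l,st,ce=cv2.connectedComponentsWithStats(m); i=1+np.argmax(st[1:,4])
        c=max(cv2.findContours((l==i).astype(np.uint8),0,1)[0],key=len); e=cv2.fitEllipse(cv2.convexHull(c))
        print(n,r['score'],r['point'],st[i],e,ray(W,*e[0],zz).round(4))
    h=[r for r in regions_of('holder_rim',n)]
```

```text
5.95 [ 0.55893618 -0.13264053  0.24889806] [ 8.74407605e-01 -4.85189903e-01 -1.39360151e-03  3.94114073e-04] [-0.11575945  0.08391992 -2.7655029 ] [ 0.00690263  0.10459636 -0.00841456] 0.02505240480472891
0.016 [307.1 192.4]
0.0215 [307.1 194.6]
0.0615 [307.5 209.8]
0.0765 [307.7 215.4]
0.0915 [307.8 220.9]
crop 247 159
wrist 0.97 [524.2, 49.1] [  470     0   118   108 10380] ((527.9361572265625, 42.5477180480957), (111.17003631591797, 133.1591796875), 31.151159286499023) [ 0.5033 -0.3243  0.09  ]
top 0.58 [373.7, 259.4] [357 242  35  35 951] ((374.32708740234375, 259.3157043457031), (34.578033447265625, 34.72663497924805), 130.44801330566406) [ 0.5023 -0.3227  0.09  ]
```

View pics/s2.png

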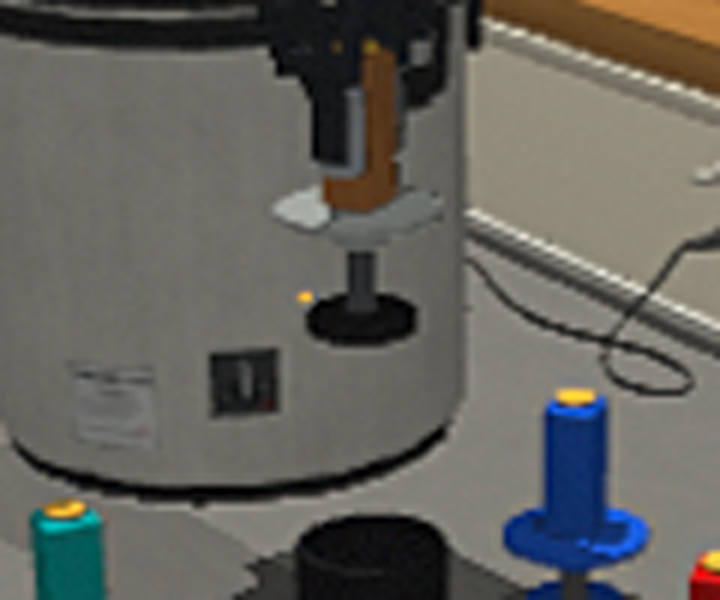

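The scene crop shows the press held upright. Its foot's underside is about 70 mm below the TCP, roughly 49 mm below the collar. Next I'm carrying it over the lid at about (0.503, -0.324).

Emit:
play_rows(increments="0.25 0.28 0 0 0 0 -1; 0.5 0.57 0 0 0 0 -1; 0.66 0.75 0 0 0 0 -1")

```text
clock: 6.68
position: [0.5307, -0.2298, 0.2507]
tool_rot: [0.874, -0.485, -0.0, 0.0]
force: [-0.5, -0.2, -2.1]
grip_width: 0.025
finger_force: 79.4
```

Emit:
play_rows(increments="0.33 0.38 0 0 0 0 -1; 0.66 0.75 0.15 0 0 0 -1; 0.66 0.75 0.3 0 0 0 -1; 0.66 0.75 0.5 0 0 0 -1;  0.66 0.75 0.5 0 0 0 -1")

```text
clock: 7.3
position: [0.5016, -0.3236, 0.1991]
tool_rot: [0.874, -0.485, -0.002, 0.0]
force: [0.1, 0.1, -1.6]
grip_width: 0.0251
finger_force: 79.4
```

Run:
```python
from h import *
s=ctrl.get_state(); print(s['clock'],s['position'],s['tool_rot'],s['force'],s['torque'],s['grip_width'])
C=cam('wrist'); save(C,'w3.png')
C=cam('scene'); p=s['position']
u,v=map(int,proj(C,p-[0,0,.07])); im=C[0][v-50:v+50,u-60:u+60]
cv2.imwrite('pics/s3.png',cv2.cvtColor(cv2.resize(im,None,fx=6,fy=6,interpolation=cv2.INTER_CUBIC),cv2.COLOR_RGB2BGR))
W=cam('top'); m=cv2.inRange(cv2.cvtColor(W[0],cv2.COLOR_RGB2HSV),(24,90,70),(35,255,255)); print(m.sum()/255)
```

```text
7.3 [ 0.50162266 -0.32357767  0.19907472] [ 8.74465429e-01 -4.85084489e-01 -1.78986536e-03  2.18527228e-04] [ 0.09012986  0.05189464 -1.62458537] [-0.03013611  0.02286911 -0.02174409] 0.02509674672461182
139.0
```

View pics/s3.png

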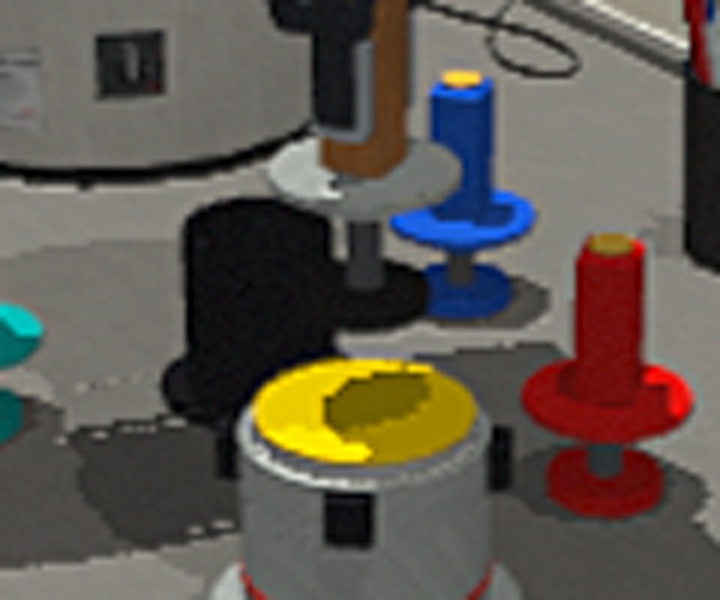

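The foot is centred over the lid, both at about column 365 in the crop. I'm descending in steps and watching the force.

Emit:
play_rows(increments="0 0 0.15 0 0 0 -1; 0 0 0.28 0 0 0 -1; 0 0 0.28 0 0 0 -1; 0 0 0.28 0 0 0 -1; 0 0 0.28 0 0 0 -1")

```text
clock: 8.07
position: [0.5029, -0.3244, 0.1733]
tool_rot: [0.875, -0.485, 0.0, -0.0]
force: [-0.2, 0.2, -2.6]
grip_width: 0.025
finger_force: 79.6
```

Emit:
play_rows(increments="0 0 0.02 0 0 0 -1; 0 0 0.04 0 0 0 -1; 0 0 0.04 0 0 0 -1; 0 0 0.04 0 0 0 -1")

```text
clock: 8.57
position: [0.5026, -0.3243, 0.1689]
tool_rot: [0.875, -0.485, -0.0, 0.0]
force: [0.7, 0.0, -2.1]
grip_width: 0.025
finger_force: 79.6
```

Emit:
play_rows(increments="0 0 0.02 0 0 0 -1; 0 0 0.04 0 0 0 -1; 0 0 0.04 0 0 0 -1")

```text
clock: 8.95
position: [0.5024, -0.3242, 0.1646]
tool_rot: [0.875, -0.485, -0.0, 0.0]
force: [0.4, -1.0, -1.5]
grip_width: 0.0248
finger_force: 79.6
```

Emit:
play_rows(increments="0 0 0.02 0 0 0 -1; 0 0 0.03 0 0 0 -1; 0 0 0.03 0 0 0 -1")

```text
clock: 9.32
position: [0.5025, -0.3243, 0.1618]
tool_rot: [0.875, -0.485, -0.0, 0.0]
force: [1.1, -0.4, -2.3]
grip_width: 0.0251
finger_force: 79.6
```

Emit:
play_rows(increments="0 0 0.02 0 0 0 -1; 0 0 0.02 0 0 0 -1; 0 0 0.02 0 0 0 -1")

```text
clock: 9.7
position: [0.5026, -0.3243, 0.1599]
tool_rot: [0.875, -0.485, 0.0, -0.0]
force: [0.7, 0.2, -2.1]
grip_width: 0.0254
finger_force: 79.8
```

Emit:
play_rows(increments="0 0 0.02 0 0 0 -1; 0 0 0.02 0 0 0 -1; 0 0 0.02 0 0 0 -1")

```text
clock: 10.07
position: [0.5029, -0.3244, 0.1582]
tool_rot: [0.875, -0.485, 0.0, 0.0]
force: [-0.2, -0.1, 1.0]
grip_width: 0.0249
finger_force: 80.1
```

Emit:
play_rows(increments="0 0 0.01 0 0 0 -1; 0 0 0.02 0 0 0 -1; 0 0 0.02 0 0 0 -1")

```text
clock: 10.45
position: [0.5029, -0.3245, 0.1563]
tool_rot: [0.875, -0.485, 0.0, 0.0]
force: [0.2, 0.6, 3.7]
grip_width: 0.0253
finger_force: 80.3
```

Emit:
play_rows(increments="0 0 0.01 0 0 0 -1; 0 0 0.02 0 0 0 -1; 0 0 0.02 0 0 0 -1")

```text
clock: 10.82
position: [0.503, -0.3245, 0.1546]
tool_rot: [0.875, -0.485, 0.001, 0.0]
force: [-0.4, 0.9, 7.1]
grip_width: 0.0249
finger_force: 80.9
```

Emit:
play_rows(increments="0 0 0.01 0 0 0 -1; 0 0 0.02 0 0 0 -1; 0 0 0.02 0 0 0 -1")

```text
clock: 11.2
position: [0.5027, -0.3243, 0.1518]
tool_rot: [0.874, -0.485, 0.0, -0.0]
force: [0.8, -0.9, 1.8]
grip_width: 0.0252
finger_force: 80.1
```

Emit:
play_rows(increments="0 0 0.01 0 0 0 -1; 0 0 0.015 0 0 0 -1; 0 0 0.015 0 0 0 -1")

```text
clock: 11.58
position: [0.5028, -0.3243, 0.151]
tool_rot: [0.875, -0.485, 0.0, 0.0]
force: [-0.4, 0.0, 7.9]
grip_width: 0.0253
finger_force: 81.1
```

Emit:
play_rows(increments="0 0 0.01 0 0 0 -1; 0 0 0.01 0 0 0 -1")

```text
clock: 11.82
position: [0.5029, -0.3245, 0.151]
tool_rot: [0.875, -0.485, 0.001, 0.0]
force: [-3.2, 3.2, 13.5]
grip_width: 0.0256
finger_force: 82.1
```

Emit:
play_rows(increments="0 0 0.008 0 0 0 -1; 0 0 0.008 0 0 0 -1")

```text
clock: 12.08
position: [0.5029, -0.3245, 0.151]
tool_rot: [0.875, -0.485, 0.001, 0.0]
force: [-4.5, 5.2, 19.2]
grip_width: 0.0248
finger_force: 82.7
```

That is the hard stop, at about 21 N. I'm lifting off to check the lid.

Emit:
play_rows(increments="0 0 -0.1 0 0 0 -1; 0 0 -0.5 0 0 0 -1; 0 0 -0.9 0 0 0 -1; 0 0 -0.9 0 0 0 -1")

```text
clock: 12.58
position: [0.5038, -0.3248, 0.2414]
tool_rot: [0.875, -0.485, 0.002, -0.0]
force: [0.2, -0.1, -2.9]
grip_width: 0.0253
finger_force: 79.8
```

Run:
```python
from h import *
s=ctrl.get_state(); print(s['clock'],s['position'],s['tool_rot'],s['force'],s['grip_width'])
C=cam('scene'); p=s['position']
u,v=map(int,proj(C,[.503,-.324,.09])); im=C[0][v-60:v+40,u-60:u+60]
cv2.imwrite('pics/s4.png',cv2.cvtColor(cv2.resize(im,None,fx=6,fy=6,interpolation=cv2.INTER_CUBIC),cv2.COLOR_RGB2BGR))
```

```text
12.575 [ 0.50384934 -0.32480513  0.24139394] [ 8.74524804e-01 -4.84975314e-01  2.27529905e-03 -3.69090445e-04] [ 0.17343725 -0.08582748 -2.86498454] 0.025283672799337593
```

View pics/s4.png

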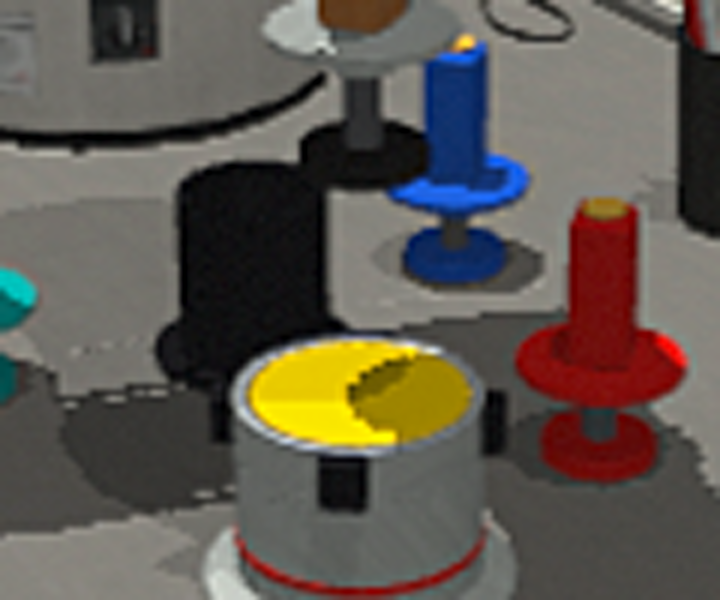

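The lid now sits flush and level, with the rim showing evenly all round it. I'm returning the press.

Emit:
play_rows(increments="-0.25 -0.28 0 0 0 0 -1; -0.5 -0.57 0 0 0 0 -1; -0.66 -0.75 0 0 0 0 -1")

```text
clock: 13.0
position: [0.5305, -0.2268, 0.2363]
tool_rot: [0.875, -0.485, -0.002, 0.0]
force: [1.9, -0.0, -2.3]
grip_width: 0.0251
finger_force: 79.5
```

Emit:
play_rows(increments="-0.33 -0.38 0 0 0 0 -1; -0.66 -0.75 0 0 0 0 -1; -0.66 -0.75 0.2 0 0 0 -1; -0.66 -0.75 0.4 0 0 0 -1; -0.66 -0.75 0.5 0 0 0 -1")

```text
clock: 13.62
position: [0.5583, -0.1326, 0.1857]
tool_rot: [0.874, -0.485, -0.002, 0.001]
force: [0.3, 0.2, -1.8]
grip_width: 0.025
finger_force: 79.7
```

Emit:
play_rows(increments="0 0 0 0 0 0 -1; 0 0 0.05 0 0 0 -1; 0 0 0.05 0 0 0 -1; 0 0 0.05 0 0 0 -1")

```text
clock: 14.12
position: [0.5601, -0.133, 0.184]
tool_rot: [0.874, -0.485, 0.0, -0.0]
force: [0.1, -0.7, -2.4]
grip_width: 0.0252
finger_force: 79.7
```

Emit:
play_rows(increments="0 0 0.15 0 0 0 -1; 0 0 0.3 0 0 0 -1; 0 0 0.45 0 0 0 -1; 0 0 0.45 0 0 0 -1; 0 0 0.45 0 0 0 -1")

```text
clock: 14.75
position: [0.5602, -0.133, 0.1387]
tool_rot: [0.875, -0.485, 0.0, 0.0]
force: [0.1, 0.6, -2.3]
grip_width: 0.0249
finger_force: 79.7
```

Emit:
play_rows(increments="0 0 0.15 0 0 0 -1; 0 0 0.26 0 0 0 -1; 0 0 0.3 0 0 0 -1; 0 0 0.3 0 0 0 -1; 0 0 0.3 0 0 0 -1")

```text
clock: 15.38
position: [0.5602, -0.1329, 0.1089]
tool_rot: [0.875, -0.485, 0.0, -0.0]
force: [-0.1, -0.8, -2.2]
grip_width: 0.025
finger_force: 79.8
```

Emit:
play_rows(increments="0 0 0.03 0 0 0 -1; 0 0 0.06 0 0 0 -1; 0 0 0.06 0 0 0 -1")

```text
clock: 15.75
position: [0.5597, -0.1329, 0.1023]
tool_rot: [0.874, -0.485, -0.0, 0.0]
force: [-0.4, -0.6, -2.6]
grip_width: 0.025
finger_force: 79.8
```

Emit:
play_rows(increments="0 0 0.01 0 0 0 -1; 0 0 0.015 0 0 0 -1; 0 0 0.015 0 0 0 -1")

```text
clock: 16.12
position: [0.56, -0.1329, 0.1015]
tool_rot: [0.875, -0.485, 0.0, -0.0]
force: [-1.0, 0.7, 2.9]
grip_width: 0.025
finger_force: 80.4
```

Seated at the same height it was gripped at (0.1015), with the load taken up. I'm opening the gripper.

Emit:
play_rows(increments="0 0 0 0 0 0 1; 0 0 0 0 0 0 1; 0 0 0 0 0 0 1; 0 0 0 0 0 0 1; 0 0 0 0 0 0 1")

```text
clock: 16.75
position: [0.56, -0.1329, 0.1011]
tool_rot: [0.875, -0.485, -0.0, 0.0]
force: [-0.0, 0.1, 0.5]
grip_width: 0.0854
finger_force: 0.0
```

Emit:
play_rows(increments="0 0 -0.1 0 0 0 1; 0 0 -0.4 0 0 0 1; 0 0 -0.9 0 0 0 1; 0 0 -0.9 0 0 0 1")

```text
clock: 17.25
position: [0.5626, -0.1331, 0.1962]
tool_rot: [0.875, -0.485, 0.004, -0.002]
force: [-0.7, 0.0, -0.9]
grip_width: 0.0851
finger_force: 0.0
```

Emit:
play_rows(increments="0 0 -0.4 0 0 0 1; 0 0 -0.6 0 0 0 1; 0 0 -0.6 0 0 0 1; 0 0 -0.6 0 0 0 1; 0 0 -0.6 0 0 0 1")

```text
clock: 17.88
position: [0.5594, -0.1329, 0.25]
tool_rot: [0.874, -0.485, -0.001, 0.0]
force: [0.3, -0.6, 0.5]
grip_width: 0.0855
finger_force: 0.0
```

Run:
```python
from h import *
s=ctrl.get_state(); print(s['clock'],s['position'],s['force'],s['grip_width'])
C=cam('wrist'); save(C,'w5.png'); print(proj(C,[.5603,-.1329,.153]),proj(C,[.5603,-.1329,.085]),proj(C,[.503,-.324,.08]))
S=cam('scene')[0][190:330,230:400]; a=cv2.resize(S,None,fx=3,fy=3); b=cv2.resize(C[0],(560,420))[:, 100:]
cv2.imwrite('pics/f.png',cv2.cvtColor(np.hstack([a,cv2.resize(b[:300],(280,420)) if 0 else b[:,:290]]),cv2.COLOR_RGB2BGR))
```

```text
17.875 [ 0.55939796 -0.13286526  0.25004095] [ 0.25259504 -0.56770397  0.53098797] 0.08553638254606517
(np.float64(317.4983861559134), np.float64(247.22988665245728)) (np.float64(317.6157663804276), np.float64(223.58165151366575)) (np.float64(520.5414122106417), np.float64(47.61070219507354))
```

View pics/f.png

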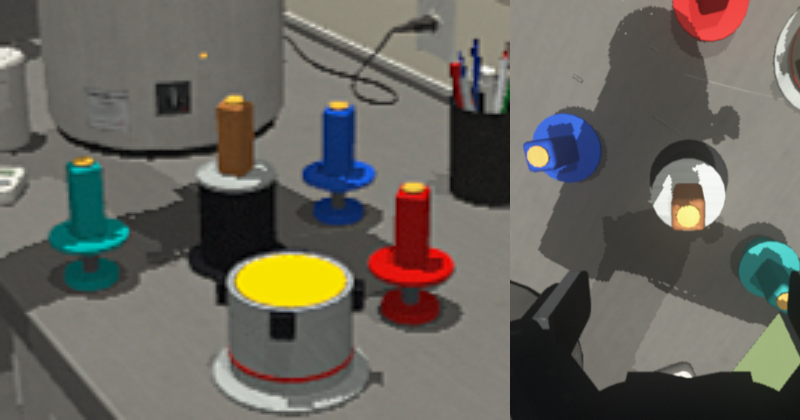

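The press stands upright in its holder with the collar flat on the edge, and the lid is level and flush. I'm handing in.

```bash
python3 -c "
from rig import ctrl; print(ctrl.hand_in())"
```

```text
the job is handed in; nothing more can be done
None
```

The lid is clicked home, flush and level by the camera view; peak press force was about 21 N. The press is back upright and fully down in its holder, the gripper is clear of it, and the job is handed in (no verdict was returned).

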